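# Draw the sample tray out with the pull hook

## Task

Pick up the pull hook from the bench pad, drop its down-turned tip into the eye on the front of the tray in the storage bay, and drag the tray out until it comes up snug against its stop, wherever that is set today: keep a steady pull of about 10 newtons there for half a second, never pull or push harder than 20. Then unhook and lay the hook back flat on the pad, leaving the tray against its stop. Move the tray with the hook alone, never with the gripper, and leave the forceps, marker and dish alone.

Things in the scene. Friction and masses are not known exactly. Their poses are not given: they have to be found in the camera images.
- hook: Pull hook, loose, 90 g. Black handle bar 110 x 22 x 26 mm (x, y, z), origin at the centre of its underside: grip it there across y from above. A bent 6 mm steel rod leaves the +x end, rises to z = 34 mm and turns straight down at x = 125 mm, the tip pointing down (-z). Starts lying flat on the pad, z up.
- hook_tip (a point): Lowest point of the hook's down-turned tip, at (125, 0, 1.5) mm in the hook's frame. The tip is a round bar of 6 mm with a rounded end.
- bay: White storage bay 200 x 140 x 57 mm, fixed; origin at the centre of its underside, mouth to its own -x. Base plate 4 mm; side walls 54 mm high, 124 mm apart inside; at the mouth two lips 44 mm high, 100 mm apart. Two rigid dark steel blocks clamped inside the walls are the tray's stop; their place differs each time and is not measured. A clear roof 54 to 57 mm up covers only x = +5 to +100 mm.
- tray: Loose aluminium sample tray, 0.45 to 0.8 kg, 136 x 96 x 24 mm, with side runners, 2 mm of play each side, on the bay's base plate; a clear well plate is fixed in it. Two lugs 30 mm high meet the stop. Origin: centre of its underside; axes as the bay's. Starts at x = 10 to 24 mm in the bay's frame; its stop may be set anywhere from x = -57 to -19 mm. Dragging it takes 2 to 7 N.
- eye (a point): Centre of the tray's pull eye, a level steel loop in front of the tray, at (-84, 0, 26) mm in the tray's frame: 15 mm wide inside, 28 mm outside, 6 mm thick (3 mm above and below this point). Nothing stands above it. Put the tip's end 10 to 18 mm below this point; the base plate is 26 mm below it. The tip has about 4 mm of slack all round.
- pad: Grey bench pad, 220 x 160 mm, 4 mm thick, fixed; origin at the centre of its underside. The hook lies on it along the pad's x, on its +y half, and the forceps on its -y half.
- forceps: Steel forceps 137 mm long lying on the pad, origin under its middle; a bystander.
- marker: Marker pen 132 mm long lying on the bench right of the bay's mouth; a bystander.
- dish: Round dish, 66 mm across, 16 mm high, on the bench between the pad and the bay; a bystander.
- plunger (a joint): Sprung brass end-of-travel pin on the left stop block, 6 mm thick: 0 m out, 0.005 m when the tray's lug pushes it flush and meets the block. Its spring (about 1 N) is weaker than the tray's drag, so a tray left there keeps it in.

How it is judged:
On the way, in this order (a step that is already met when the one before it is completed fails the run):
1. the hook's tip is down through the eye (horizontal distance between hook_tip and eye below 0.014 m and z of hook_tip in the frame of tray below 0.02 m and value of joint plunger below 0.001 m), for 0.2 s.
2. the tray is out against its stop and the hook, in the eye, pulls on it with 5 N or more, for 0.3 s (value of joint plunger above 0.0035 m and horizontal distance between hook_tip and eye below 0.014 m and contact force between hook and tray above 5 N), for 0.3 s.
At the end, for the whole second after the job is handed in: The tray rests level in the bay, against its stop: the plunger is pushed in by more than 3 mm of 5; the hook lies flat (within 7 degrees, upright way round) and still with its handle's middle on the pad; both are released (value of joint plunger above 0.003 m and angle between tray's own z axis and vertical below 0.06 rad and linear speed of each of tray, hook below 0.01 m/s and x of hook in the frame of pad between -0.11 and 0.06 m and y of hook in the frame of pad between -0.08 and 0.08 m and z of hook in the frame of pad below 0.009 m and angle between hook's own z axis and vertical below 0.12 rad); the robot touches nothing.
It fails at once if the hook and the tray press on each other with more than 22 N (contact force between hook and tray above 22 N).
It fails at once if the hook knocks on the bay with more than 22 N (contact force between hook and bay above 22 N).
It fails at once if the gripper touches the tray (contact force between any of the fingers, the arm and tray above 0.5 N).
It fails at once if a bystander is shifted by more than 25 mm (distance of any of forceps, marker, dish from where it was at the start of the episode above 0.025 m).
It also fails if it takes over 58 s, if anything falls off the work surface, if the arm or the gripper's body presses on something with over 40 N, if the wrist force passes 120 N, or if a joint passes its speed limit or range.

## Robot

A 7-joint arm with a two-finger parallel gripper is mounted at the origin on a cart in front of the work surface, level with it; the furniture and walls round the work are solid. World frame = base frame: x ahead of the robot, y to its left, z up, the work surface at z = 0. Lengths are in m, angles in rad, forces in N, time in s.
With the tool pointing down it reaches from about 0.425 to 0.925 m from the base axis. Payload 6.8 kg.
Tool frame: the origin (TCP) lies midway between the tips of the shut fingers; the grasp point (between the pads) lies 19 mm behind it; z points along the fingers, y is the direction in which the jaws open and shut (so a half turn about z gives the same grasp; the last joint's range is limited). The gripper opens to 88 mm and grips with 3 to 60 N. Pads are 20 mm wide; open, the fingers measure 115 mm over their backs; the gripper's body (75 mm by 178 mm) begins 61 mm behind the grasp point.
Start: joints at [-0.108, 0.477, 0.022, 1.555, -0.011, 1.109, -0.083], TCP at [0.675, 0, 0.223] pointing down, gripper open.
Joint ranges: [-2.96, 2.96], [-0.34, 2.1], [-1.41, 1.46], [0.24, 2.44], [-1.37, 4.51], [0.17, 1.92], [-2.96, 2.96]. Speed limits (rad/s): [2.39, 2.39, 3.14, 3.14, 3.14, 3.14, 3.14].

## Interface

Orientations are given as a rotation vector (axis times angle).
In Python, from plant import bot gives the robot as it stands. The module is installed in compiled form; this text tells all that it offers. Calls block until the motion is done:
- bot.move_ptp(position, orientation): joint-space move of the TCP to a pose.
- bot.move_straight(position, frame=None, rate=0.15, threshold=None): straight line of the TCP; frame=None keeps the orientation; rate is the mean speed in m/s. With threshold (N) it stops when the force on the tool has changed by that much, and returns True; else False.
- bot.move_joints(angles): joint-space move.
- bot.ungrasp() and bot.close_gripper(): open the fingers fully, or close them until they stop; the grip force is fixed at half the most.
- bot.dwell(seconds).
- bot.inverse_kinematics(position, orientation): joint angles nearest the present ones, or None.
- bot.sense(): the state.
- bot.snapshot(name): name is "scene" or "side" or "wrist"; returns a dict with "img" (400x640x3 uint8, red, green, blue), "fx", "fy", "cx", "cy" (pixels), "dist" ([k1, k2, p1, p2, k3] as OpenCV has them; the pictures are not rectified), "T" (4x4, takes a point from camera to world coordinates). Camera axes: x right, y down, z forward; pixel columns grow to the right and rows downward; lengths in m; the calibration is good to about 2 mm. A picture is of the moment at which its call begins. There is no depth.
A pose or a line that the arm cannot do raises bot.PlanningError and nothing moves.
- bot.finish_job(): hands the job in, once; it reports no verdict.
The state is a dict: "time_s": time; "joints": joint angles; "qvel": joint speeds; "joint_efforts": joint torques, N m; "eef_pos": TCP position; "orientation": TCP orientation; "force": force on the tool from outside, world axes, zero at the start; "ft_torque": the same for the moment, N m; "gripper_width": opening from 0.0 (shut) to 1.0 (fully open).
Only numpy, scipy, OpenCV 4.12 (cv2) and the standard library are available. Lean on these libraries where they do the work, as an engineer would, in place of code of your own. Each camera call takes 0.05 s, during which the arm holds its last target.

## Working session

There is one attempt and no reset: what is moved stays moved. The work goes in short steps, each a Python script; the robot and the scene stay as the last script left them, time stands still between calls to the robot, and variables do not carry over. Pictures are saved under pics/ and viewed, and the job is handed in when it is done.

```bash
mkdir -p pics
cat > h.py <<'E'
import numpy as np, cv2
from plant import bot
def snap(n,f):
    s=bot.snapshot(n); cv2.imwrite('pics/'+f,s['img'][:,:,::-1]); 
    np.savez('pics/'+f+'.npz',**{k:np.array(v) for k,v in s.items()}); return s
def load(f): return dict(np.load('pics/'+f+'.npz'))
def KD(s): return np.array([[s['fx'],0,s['cx']],[0,s['fy'],s['cy']],[0,0,1]],float),np.array(s['dist'],float)
def ray(s,uv):
    K,D=KD(s); p=cv2.undistortPoints(np.array(uv,float).reshape(-1,1,2),K,D).reshape(-1,2)
    d=np.c_[p,np.ones(len(p))]@s['T'][:3,:3].T
    return s['T'][:3,3],d
def onz(s,uv,z):
    o,d=ray(s,uv); return o+d*((z-o[2])/d[:,2])[:,None]
def proj(s,P):
    K,D=KD(s); Ti=np.linalg.inv(s['T']); r=cv2.Rodrigues(Ti[:3,:3])[0]
    return cv2.projectPoints(np.array(P,float).reshape(-1,1,3),r,Ti[:3,3],K,D)[0].reshape(-1,2)
E
python3 - <<'E'
from h import *
for n in ['scene','side','wrist']:
    s=snap(n,n+'0.png'); print(n,s['fx'],s['cx'],s['dist'],np.round(s['T'],3).tolist())
print(bot.sense())
E
```

```text
scene 494.77021692092757 313.1710426015959 [0.05336038 0.         0.         0.         0.        ] [[0.349, -0.531, 0.772, -0.618], [-0.937, -0.212, 0.277, -0.467], [0.017, -0.82, -0.572, 0.917], [0.0, 0.0, 0.0, 1.0]]
side 404.88682105226945 314.9120172766549 [-0.07771892  0.          0.          0.          0.        ] [[-0.844, -0.322, 0.429, -0.023], [-0.536, 0.502, -0.678, 0.915], [0.003, -0.802, -0.597, 0.889], [0.0, 0.0, 0.0, 1.0]]
wrist 352.9733863401145 321.8539011962616 [-0.04928601  0.          0.          0.          0.        ] [[1.0, 0.001, -0.003, 0.675], [-0.0, -0.968, -0.251, 0.067], [-0.003, 0.251, -0.968, 0.384], [0.0, 0.0, 0.0, 1.0]]
{'time_s': 0.15, 'joints': array([-0.10808668,  0.47760484,  0.02235919,  1.55614112, -0.0114941 ,
        1.10929534, -0.08310301]), 'qvel': array([ 0.00103025, -0.00153372,  0.00075639, -0.00448658,  0.00307427,
       -0.00139605,  0.0009587 ]), 'joint_efforts': array([ 2.56581799e-03, -5.83290482e+01,  1.53667007e+00, -2.72875071e+01,
       -5.42110554e-02,  1.44432642e-02,  8.67239464e-05]), 'eef_pos': array([ 6.74575128e-01, -2.13241446e-05,  2.21944071e-01]), 'orientation': array([-2.22084067e+00, -2.22082694e+00,  1.57450585e-03]), 'force': array([-0.08078184, -0.04403292, -0.0902181 ]), 'ft_torque': array([ 0.00298826,  0.08140812, -0.03090404]), 'gripper_width': 0.9987243175065135}
```

View pics/scene0.png

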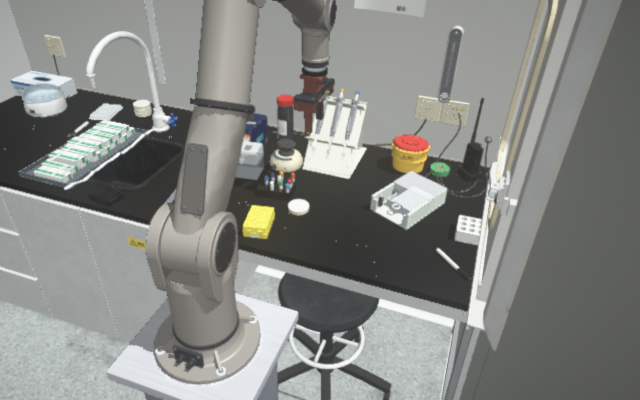

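View pics/side0.png

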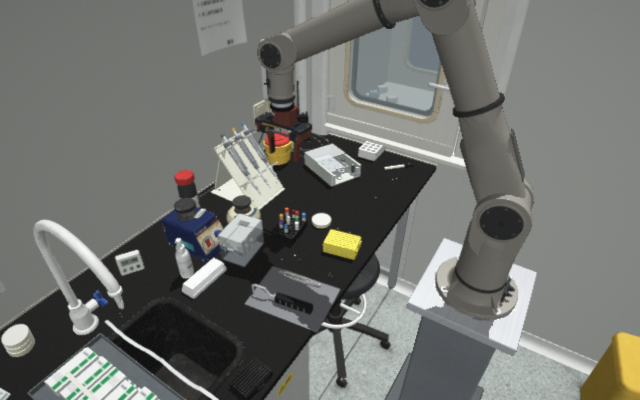

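View pics/wrist0.png

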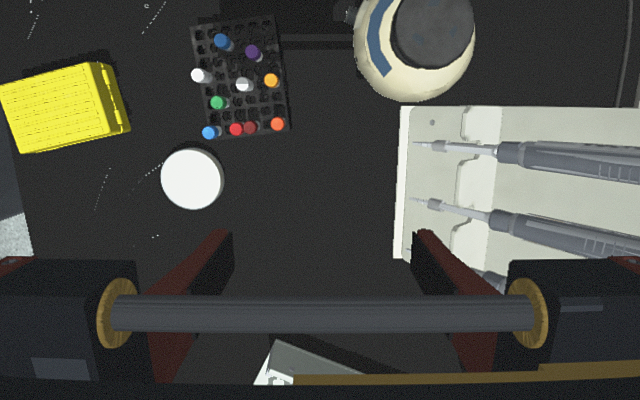

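Scene: bay at about (408,198), dish (298,207), marker (452,262). Side: pad about (293,297), hook handle about (293,302), bay (333,165). I'll zoom in.

Run:
```python
import cv2
a=cv2.imread('pics/side0.png'); b=cv2.imread('pics/scene0.png')
cv2.imwrite('pics/c1.png',cv2.resize(a[255:335,235:355],None,fx=6,fy=6,interpolation=cv2.INTER_CUBIC))
cv2.imwrite('pics/c2.png',cv2.resize(a[135:195,295:415],None,fx=6,fy=6,interpolation=cv2.INTER_CUBIC))
cv2.imwrite('pics/c3.png',cv2.resize(b[165:235,360:460],None,fx=7,fy=7,interpolation=cv2.INTER_CUBIC))
from h import *
s=load('side0.png');print(onz(s,[(265,268),(248,300),(322,328),(345,285),(275,300),(311,308)],0.004))
print(onz(s,[(305,150),(325,187),(361,178),(340,147)],0.054))
s=load('scene0.png');print(onz(s,[(371,200),(405,225),(447,196),(408,173),(298,207)],0.054))
```

```text
[[0.55937868 0.27335999 0.004     ]
 [0.52354363 0.39588614 0.004     ]
 [0.30254126 0.36369313 0.004     ]
 [0.32403469 0.20268878 0.004     ]
 [0.46065643 0.35515795 0.004     ]
 [0.36176162 0.32452839 0.004     ]]
[[ 0.80452795 -0.31517408  0.054     ]
 [ 0.5931129  -0.12770238  0.054     ]
 [ 0.5102122  -0.2516401   0.054     ]
 [ 0.69431985 -0.41668513  0.054     ]]
[[ 0.59319867 -0.21738683  0.054     ]
 [ 0.51011028 -0.33840631  0.054     ]
 [ 0.70035107 -0.4284557   0.054     ]
 [ 0.78743405 -0.29056886  0.054     ]
 [ 0.47814255 -0.02567964  0.054     ]]
```

View pics/c1.png

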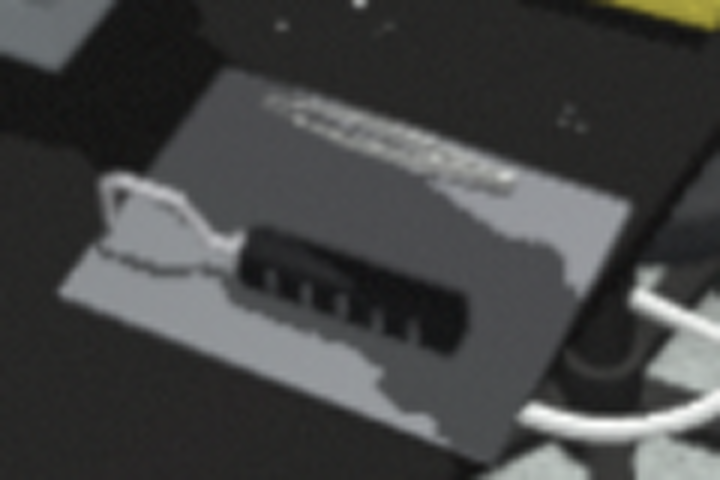

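View pics/c2.png

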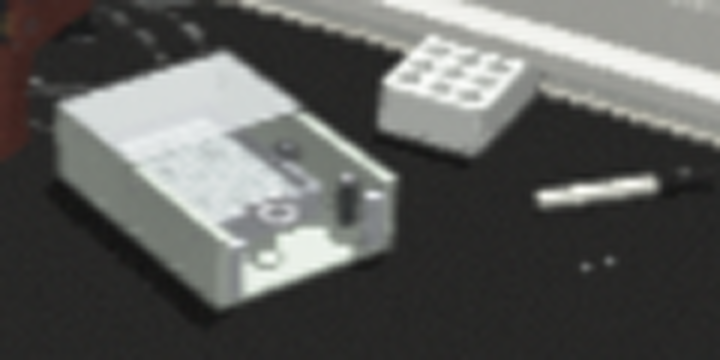

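View pics/c3.png

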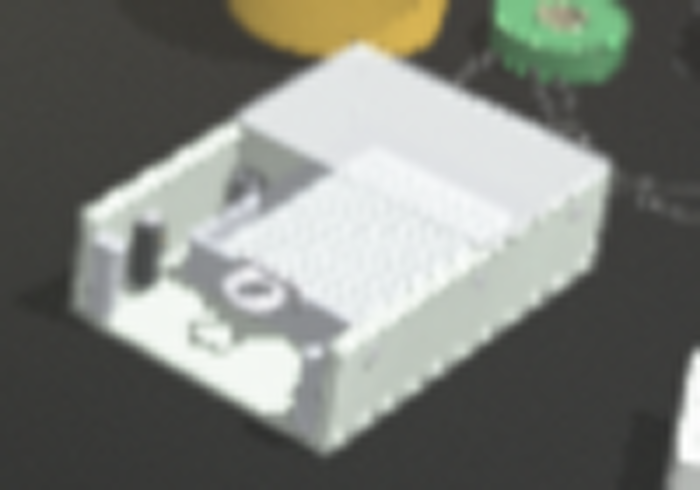

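Side: hook rod loops left of the handle with the tip towards (252,298), handle (275,294)–(311,310), forceps above it. Bay mouth faces back-left; the eye is about (341,170) side and (397,206) scene. Next, wrist views over the bay, then the pad.

```bash
cat >> h.py <<'E'
from scipy.spatial.transform import Rotation as Ro
def ori(yaw,deg=True):
    a=np.radians(yaw) if deg else yaw
    c,s=np.cos(a),np.sin(a)
    return Ro.from_matrix(np.array([[c,s,0],[s,-c,0],[0,0,-1]])).as_rotvec()
E
python3 - <<'E'
from h import *
for y,p in [(-30,[.53,-.22,.28]),(150,[.53,-.22,.28]),(15,[.36,.325,.25]),(-30,[.45,-.2,.05]),(15,[.42,.34,.05])]:
    q=bot.inverse_kinematics(p,ori(y)); print(y,p,None if q is None else np.round(q,2))
bot.move_ptp([.53,-.22,.28],ori(-30)); print(bot.sense()['time_s'],bot.sense()['eef_pos'])
snap('wrist','w1.png')
bot.move_ptp([.36,.325,.25],ori(15)); print(bot.sense()['time_s'],bot.sense()['eef_pos'])
snap('wrist','w2.png')
E
```

```text
-30 [0.53, -0.22, 0.28] [-0.14  0.28  0.52  1.76 -0.15  1.14 -1.66]
150 [0.53, -0.22, 0.28] [ 0.37  0.27 -0.11  1.73  0.03  1.15  1.3 ]
15 [0.36, 0.325, 0.25] [-0.85  0.14 -0.01  1.96  0.    1.04 -2.17]
-30 [0.45, -0.2, 0.05] [-0.05  0.46  0.42  2.14 -0.33  0.59 -1.48]
15 [0.42, 0.34, 0.05] [-0.91  0.49  0.15  2.02 -0.12  0.63 -2.  ]
1.5583 [ 0.53046284 -0.21918335  0.27979448]
3.6667 [0.36094777 0.32414219 0.25005199]
```

View pics/w1.png

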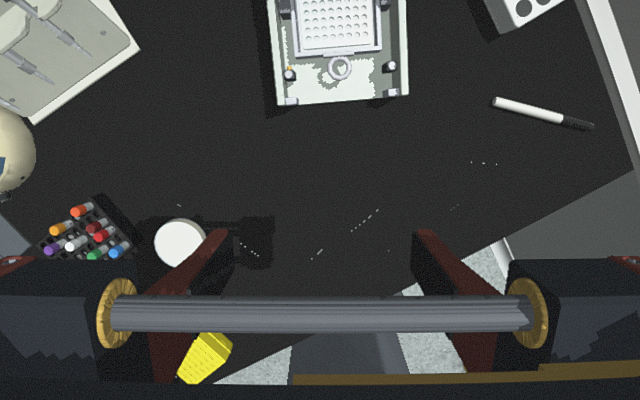

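View pics/w2.png

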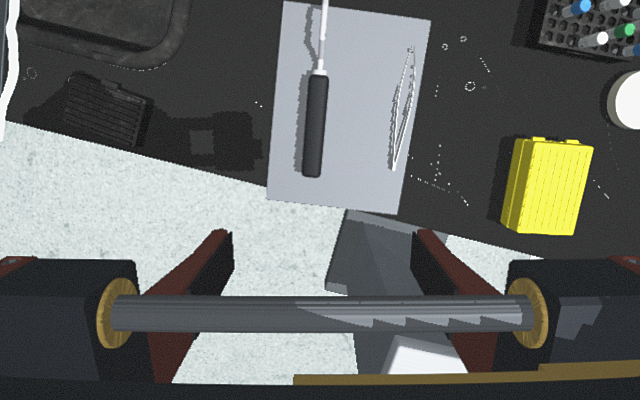

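w1: the eye ring is at (341,67), bay mouth wall tops about (278,104) and (408,95), lug/stop posts at (290,75),(390,66). w2: handle from (318,72) to (312,177), rod going up to (325,0), forceps (403,110).

Run:
```python
from h import *
a=cv2.imread('pics/w1.png')
cv2.imwrite('pics/c4.png',cv2.resize(a[0:115,260:420],None,fx=5,fy=5,interpolation=cv2.INTER_CUBIC))
s=load('w2.png'); g=s['img'].max(2)
m=((g<75)*255).astype(np.uint8); roi=np.zeros_like(m); roi[60:190,292:340]=255; m&=roi
m=cv2.morphologyEx(m,cv2.MORPH_OPEN,np.ones((5,5)))
c=max(cv2.findContours(m,cv2.RETR_EXTERNAL,cv2.CHAIN_APPROX_NONE)[0],key=cv2.contourArea)
r=cv2.minAreaRect(c); print(r); b=cv2.boxPoints(r)
for z in (.03,.017):
  P=onz(s,b,z); print(z,P[:,:2].round(4).tolist(),P.mean(0))
P=onz(s,c.reshape(-1,2),.03)[:,:2].astype(np.float32); r=cv2.minAreaRect(P); print(r)
print('rod',onz(s,[(321,70),(325,2)],.03), onz(s,[(283,1),(429,20),(398,213),(267,199)],.004))
```

```text
((309.89422607421875, 125.38169860839844), (11.880143165588379, 101.51408386230469), 3.2154839038848877)
0.03 [[0.3504, 0.3442], [0.4551, 0.3644], [0.4576, 0.3524], [0.353, 0.3314]] [0.40400843 0.348088   0.03      ]
0.017 [[0.3478, 0.3443], [0.4561, 0.3652], [0.4586, 0.3528], [0.3505, 0.331]] [0.40324112 0.34832736 0.017     ]
((0.40399742126464844, 0.34821853041648865), (0.10670313984155655, 0.01293790154159069), 11.369637489318848)
rod [[0.46300237 0.35134974 0.03      ]
 [0.52661334 0.36409301 0.03      ]] [[0.52305506 0.40895617 0.004     ]
 [0.54563907 0.25326071 0.004     ]
 [0.33081496 0.21987561 0.004     ]
 [0.3072626  0.3770513  0.004     ]]
```

View pics/c4.png

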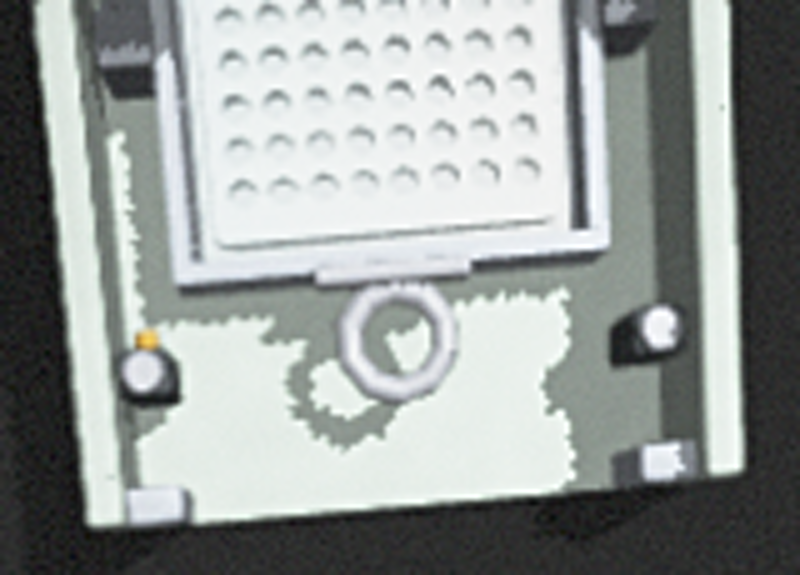

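Run:
```python
from h import *
s=load('w2.png'); g=s['img'].max(2)
print(g[125,295:335])
m=((g<115)*255).astype(np.uint8); roi=np.zeros_like(m); roi[60:190,292:340]=255; m&=roi
m=cv2.morphologyEx(m,cv2.MORPH_OPEN,np.ones((9,9)))
c=max(cv2.findContours(m,cv2.RETR_EXTERNAL,cv2.CHAIN_APPROX_NONE)[0],key=cv2.contourArea)
P=onz(s,c.reshape(-1,2),.03)[:,:2].astype(np.float32); r=cv2.minAreaRect(P); print(r)
s=load('w1.png')
e=onz(s,[(339.6,68)],.030); print('eye',e)
f=onz(s,[(277.6,105),(408.6,94),(267.6,1),(405.6,1)],.054); print(f.round(4))
d=f[0]-f[1]; print('mouth width',np.linalg.norm(d),'yaw',np.degrees(np.arctan2(-d[0],d[1])))
for i,j in((0,2),(1,3)):
  d=f[j]-f[i]; print(np.degrees(np.arctan2(d[1],d[0])))
# tray front edge, crop(180,285)-(607,245), z=.028
t=onz(s,[(260+180/5,285/5),(260+607/5,245/5)],.028); d=t[0]-t[1]; print('tray',np.linalg.norm(d),np.degrees(np.arctan2(-d[0],d[1])))
# crosscheck eye other views
for n,p in(('scene0.png',(360+253/7,165+288/7)),('side0.png',(295+277/6,135+212/6))):
  q=load(n); print(n,onz(q,[p],.03))
```

```text
[195 199 157 120 116 118 117 115 124  96  56  43  57  58  64  60  65  73
  70  66  75  76  77  76  77  82  75  73  50  62 170 201 194 197 191 194
 194 191 195 194]
((0.4049054980278015, 0.34382155537605286), (0.10724934190511703, 0.022333374246954918), 9.623958587646484)
eye [[ 0.61674119 -0.29250065  0.03      ]]
[[ 0.6153 -0.2145  0.054 ]
 [ 0.5559 -0.3412  0.054 ]
 [ 0.7078 -0.2591  0.054 ]
 [ 0.6388 -0.38    0.054 ]]
mouth width 0.13995067004573228 yaw -25.107668065739148
-25.720262968204477
-25.05272960933522
tray 0.09470030262588416 -24.665842183794044
scene0.png [[ 0.62385728 -0.29042074  0.03      ]]
side0.png [[ 0.61726194 -0.2919619   0.03      ]]
```

Run:
```python
from h import *
s=load('w2.png'); c=np.array([.405,.344]); y=np.radians(9.6); R=np.array([[np.cos(y),np.sin(y)],[-np.sin(y),np.cos(y)]])
f=onz(s,[(411,47),(394,168),(391,130),(401,85),(408,110)],.008)[:,:2]; print(((f-c)@R.T).round(3))
g=c+R.T@[.008,0]
bot.move_ptp([*g,.12],ori(9.6)); 
bot.move_straight([*g,.007],rate=.12,threshold=8); print(bot.sense()['eef_pos'])
bot.close_gripper(); st=bot.sense(); print(st['time_s'],st['gripper_width']*88,st['force'])
bot.move_straight([*g,.16],rate=.15); st=bot.sense(); print(st['time_s'],st['gripper_width']*88,st['force'])
snap('wrist','w3.png'); snap('side','s3.png')
```

```text
[[ 0.094 -0.097]
 [-0.039 -0.096]
 [ 0.004 -0.087]
 [ 0.053 -0.091]
 [ 0.027 -0.103]]
[0.41333904 0.34577287 0.00772998]
6.4583 21.94645200127079 [0.18986244 0.82927327 0.13204252]
7.625 21.583095389447898 [-0.75156213 -0.0854161  -1.4562277 ]
```

View pics/w3.png

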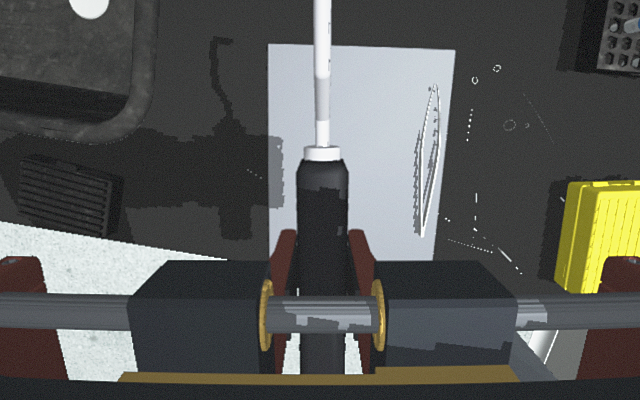

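View pics/s3.png

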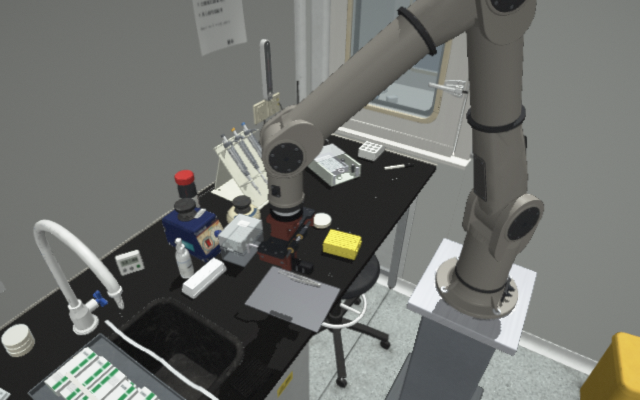

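w3: the hook is held between the pads, handle end at about (322,160) and rod centred on column 322. The tip is out of view above.

Run:
```python
from h import *
st=bot.sense(); print(st['eef_pos'],Ro.from_rotvec(st['orientation']).as_matrix().round(3).tolist())
s=load('w3.png'); T=st['eef_pos']; R=Ro.from_rotvec(st['orientation']).as_matrix()
for uv,h in (((322,158),.022),((322,158),.009),((322,5),.03),((322,130),.009)):
  P=onz(s,[uv],T[2]+h)[0]; print(uv,h,(R.T@(P-T)).round(4))
```

```text
[0.41235151 0.34484458 0.15898018] [[0.986, 0.167, -0.001], [0.167, -0.986, -0.002], [-0.002, 0.001, -1.0]]
(322, 158) 0.022 [ 0.0483  0.0007 -0.0221]
(322, 158) 0.009 [ 0.0465  0.0007 -0.0091]
(322, 5) 0.03 [ 0.1025  0.0007 -0.0302]
(322, 130) 0.009 [ 0.0585  0.0007 -0.0091]
```

Run:
```python
from h import *
u=np.array([np.cos(np.radians(-25.1)),np.sin(np.radians(-25.1))]); e=np.array([.617,-.292]); t=e-.117*u
bot.move_ptp([*t,.15],ori(-25.1)); bot.move_straight([*t,.085],rate=.12)
st=bot.sense(); print(st['time_s'],st['eef_pos'],t,st['force'])
for n in('scene','side','wrist'): snap(n,n+'4.png')
for n,p in(('scene',(330,140,440,240)),('side',(290,120,400,200))):
  a=cv2.imread(f'pics/{n}4.png')[p[1]:p[3],p[0]:p[2]]; cv2.imwrite(f'pics/{n}4c.png',cv2.resize(a,None,fx=6,fy=6,interpolation=cv2.INTER_CUBIC))
  s=load(n+'4.png'); print(n,proj(s,[[*(t+.117*u),st['eef_pos'][2]-.0022],[*e,.03]])-np.array(p[:2]))
```

```text
10.55 [ 0.51126298 -0.24269505  0.08531391] [ 0.51104845 -0.24236867] [ 0.18077527 -0.61916327 -1.39138051]
scene [[68.16125466 53.12284961]
 [66.15877463 67.48691678]]
side [[51.78910209 38.78515311]
 [51.22891065 50.34811557]]
```

View pics/scene4c.png

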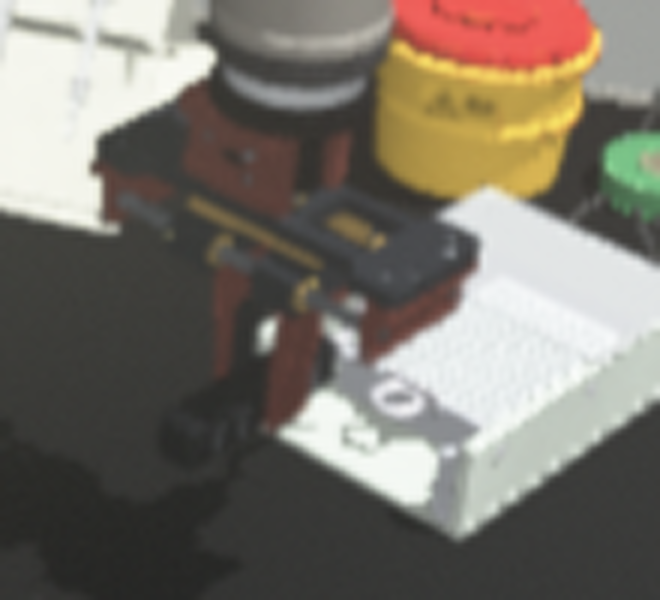

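View pics/side4c.png

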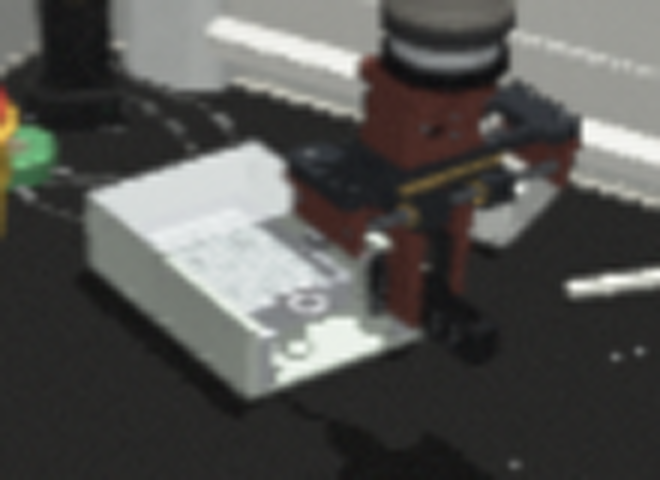

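View pics/wrist4.png

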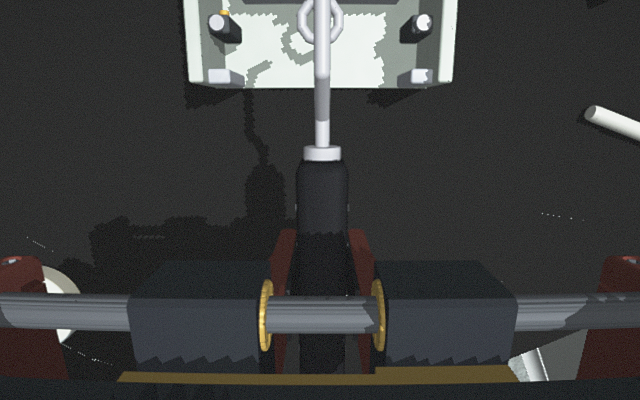

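wrist4: the eye ring centre is at about (322,21), directly under the rod (column 322). The tip itself is hidden by the gripper in the fixed views. I'll recompute the eye from this view.

Run:
```python
from h import *
a=cv2.imread('pics/wrist4.png'); cv2.imwrite('pics/c5.png',cv2.resize(a[0:60,290:360],None,fx=8,fy=8,interpolation=cv2.INTER_CUBIC))
s=load('wrist4.png'); st=bot.sense(); R=Ro.from_rotvec(st['orientation']).as_matrix(); T=st['eef_pos']
for uv in [(321,20),(322,22),(299,20),(345,20),(322,45)]:
  P=onz(s,[uv],.03)[0]; print(uv,P.round(4),(R.T@(P-T)).round(4))
P=onz(s,[(322,60)],T[2]+.027)[0];print((R.T@(P-T)).round(4))
```

```text
(321, 20) [ 0.6179 -0.2928  0.03  ] [0.1174 0.0004 0.056 ]
(322, 22) [ 0.6166 -0.2929  0.03  ] [0.1163 0.0009 0.056 ]
(299, 20) [ 0.6232 -0.2815  0.03  ] [ 0.1174 -0.0122  0.056 ]
(345, 20) [ 0.612  -0.3053  0.03  ] [0.1174 0.0141 0.056 ]
(322, 45) [ 0.6053 -0.2876  0.03  ] [0.1038 0.0009 0.056 ]
[ 0.0852  0.0008 -0.0269]
```

View pics/c5.png

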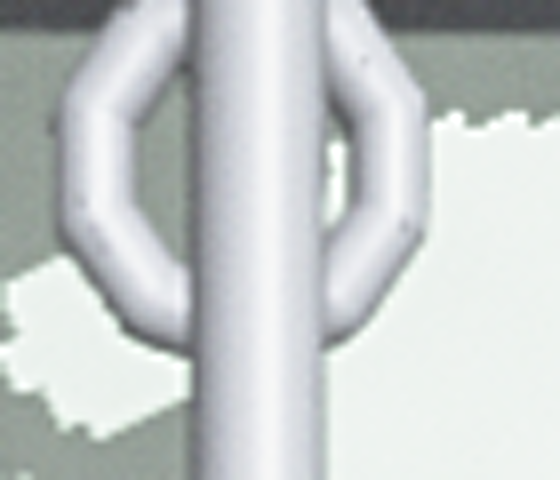

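Aligned to about 1 mm, so I'll descend with a contact threshold.

Run:
```python
from h import *
st=bot.sense(); p=st['eef_pos']
print(bot.move_straight([p[0],p[1],.045],rate=.1,threshold=5), bot.move_straight([p[0],p[1],.0185],rate=.04,threshold=4))
bot.dwell(.3); st=bot.sense(); print(st['time_s'],st['eef_pos'],st['force'],st['ft_torque'])
snap('wrist','w6.png'); snap('side','s6.png')
a=cv2.imread('pics/s6.png')[130:190,300:380]; cv2.imwrite('pics/s6c.png',cv2.resize(a,None,fx=8,fy=8,interpolation=cv2.INTER_CUBIC))
```

```text
False False
12.3667 [ 0.51171357 -0.24272331  0.0186631 ] [-0.04893941 -0.81818744 -0.56616934] [0.10565432 0.09458689 0.0048093 ]
```

View pics/w6.png

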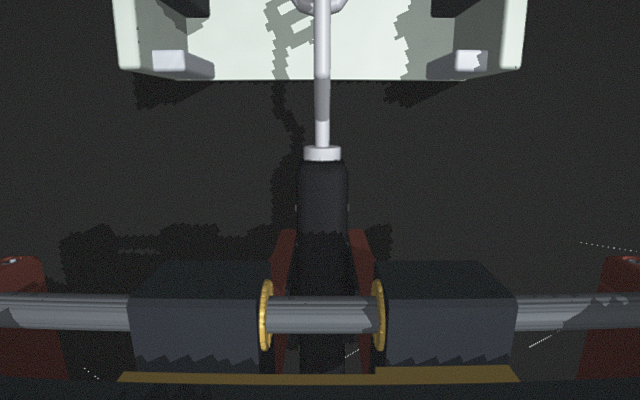

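View pics/s6c.png

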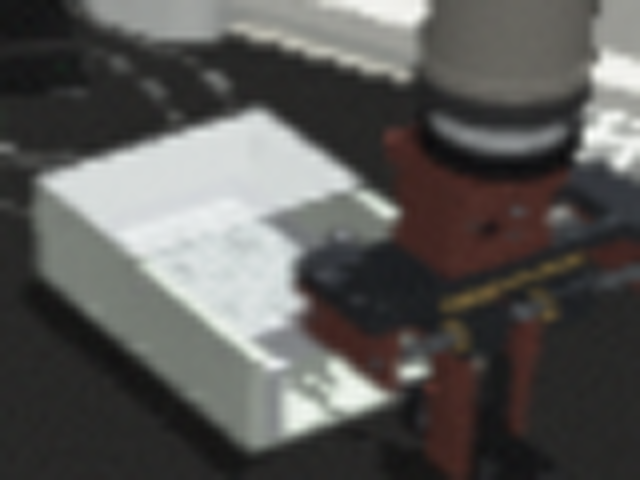

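No contact on the way down, so the tip is in the eye. Now a slow pull, watching the force.

```bash
cat > st.py <<'E'
from h import *
import json
E
python3 - <<'E'
from h import *
u=np.array([np.cos(np.radians(-25.1)),np.sin(np.radians(-25.1)),0])
st=bot.sense(); f0=st['force']; p0=st['eef_pos'].copy(); p0[2]=.0185; np.savez('pull0.npz',f0=f0,p0=p0)
for d in (.006,.012,.018,.024):
    r=bot.move_straight(p0-u*d,rate=.015,threshold=9); st=bot.sense()
    print(d,r,round(st['time_s'],2),round((st['eef_pos']-p0)@-u,4),round((st['force']-f0)@u,2),(st['force']-f0).round(2))
    if r: break
E
```

```text
0.006 False 13.02 0.0053 3.47 [ 3.23 -1.28 -1.37]
0.012 False 13.57 0.0121 2.94 [ 2.57 -1.44 -0.91]
0.018 False 14.12 0.0181 4.24 [ 3.46 -2.61  0.05]
0.024 False 14.67 0.0241 4.52 [ 4.38 -1.31 -1.01]
```

Run:
```python
from h import *
u=np.array([np.cos(np.radians(-25.1)),np.sin(np.radians(-25.1)),0])
z=np.load('pull0.npz'); f0,p0=z['f0'],z['p0']
d=.024
while d<.088:
    d+=.004
    F=(bot.sense()['force']-f0)@u
    r=bot.move_straight(p0-u*d,rate=.010,threshold=max(3.,8.5-F)); st=bot.sense()
    F=(st['force']-f0)@u
    print(round(d,4),r,round(st['time_s'],2),round((st['eef_pos']-p0)@-u,4),round(F,2),(st['force']-f0).round(2))
    if r or F>7.5: break
bot.dwell(.1); print((bot.sense()['force']-f0).round(2))
snap('wrist','w7.png'); snap('scene','sc7.png')
```

```text
0.028 False 15.22 0.028 4.39 [ 4.21 -1.36  0.18]
0.032 False 15.77 0.032 3.44 [ 2.93 -1.86 -0.08]
0.036 False 16.32 0.0361 5.96 [ 5.02 -3.33 -0.16]
0.04 False 16.87 0.04 4.31 [ 4.32 -0.94  0.25]
0.044 False 17.42 0.0441 4.41 [ 4.37 -1.06 -0.45]
0.048 False 17.97 0.0481 4.55 [ 4.24 -1.67  0.35]
0.052 False 18.52 0.0521 5.3 [ 4.9  -2.05 -0.23]
0.056 False 19.07 0.0561 3.93 [ 3.44 -1.93  0.22]
0.06 False 19.62 0.0599 5.06 [ 4.62 -2.05 -0.67]
0.064 False 20.17 0.063 7.99 [ 7.22 -3.42 -1.99]
[ 6.35 -3.1  -1.75]
```

View pics/w7.png

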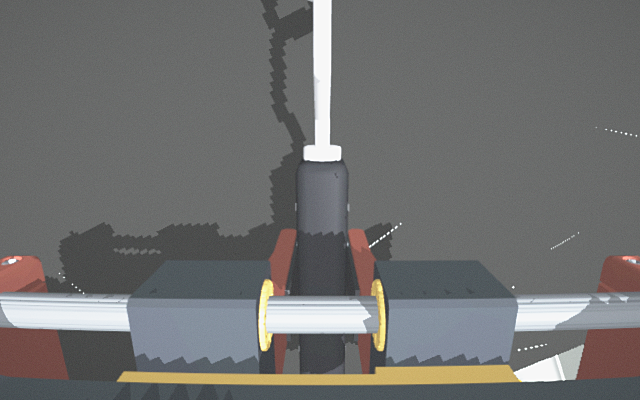

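The force is rising and the TCP lags by 1 mm, which suggests the stop. I'll step in 0.5 mm increments and average the force at each.

Run:
```python
from h import *
u=np.array([np.cos(np.radians(-25.1)),np.sin(np.radians(-25.1)),0])
z=np.load('pull0.npz'); f0,p0=z['f0'],z['p0']
def mf(n=5):
    a=[]
    for _ in range(n): a.append((bot.sense()['force']-f0)@u); bot.dwell(.02)
    return np.mean(a),np.max(a)
d=.064
print('start',mf())
while d<.072:
    d+=.0005
    bot.move_straight(p0-u*d,rate=.008,threshold=4); m=mf(); st=bot.sense()
    print(round(d,4),round(st['time_s'],2),round((st['eef_pos']-p0)@-u,4),np.round(m,2))
    if m[0]>9.7: break
for i in range(4): bot.dwell(.15); print(mf())
print(bot.sense()['time_s'],(bot.sense()['force']-f0).round(2)); np.save('d.npy',d)
snap('scene','sc8.png'); snap('side','s8.png')
a=cv2.imread('pics/sc8.png')[165:240,360:460]; cv2.imwrite('pics/sc8c.png',cv2.resize(a,None,fx=7,fy=7,interpolation=cv2.INTER_CUBIC))
a=cv2.imread('pics/s8.png')[130:190,300:380]; cv2.imwrite('pics/s8c.png',cv2.resize(a,None,fx=8,fy=8,interpolation=cv2.INTER_CUBIC))
```

```text
start (np.float64(7.180115968973591), np.float64(8.236603665847255))
0.0645 20.78 0.0632 [8.46 9.29]
0.065 21.12 0.0635 [9.06 9.49]
0.0655 21.45 0.0637 [ 9.86 10.34]
(np.float64(9.672332391522215), np.float64(10.491199637849975))
(np.float64(9.922123555948463), np.float64(10.386308158755671))
(np.float64(9.588402579042594), np.float64(9.931816180813794))
(np.float64(9.81970097048828), np.float64(10.227449423494551))
22.3833 [ 8.2  -4.92 -3.95]
```

View pics/sc8c.png

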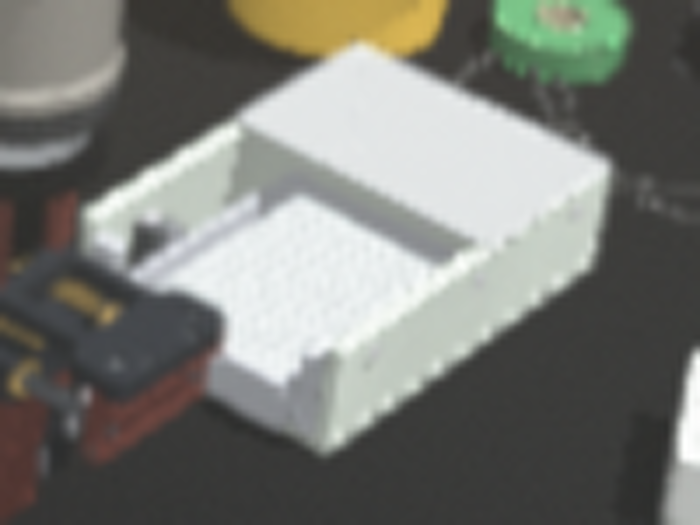

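View pics/s8c.png

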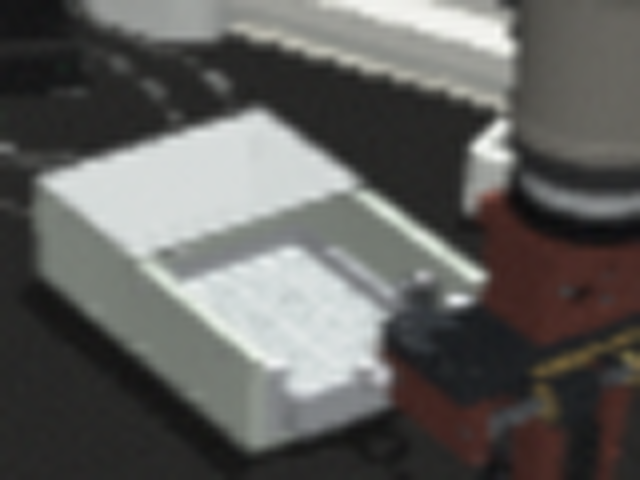

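Steady pull of about 9.8 N for roughly 0.9 s. In sc8c and s8c the tray's lug is at the stop block. Next: relax, centre the tip in the eye, check the force is zero, and lift.

Run:
```python
from h import *
u=np.array([np.cos(np.radians(-25.1)),np.sin(np.radians(-25.1)),0])
z=np.load('pull0.npz'); f0,p0=z['f0'],z['p0']
for d,th in ((.0630,None),(.0615,None),(.0597,3)):
    r=bot.move_straight(p0-u*d,rate=.01,threshold=th); bot.dwell(.1); st=bot.sense(); print(d,r,round((st['eef_pos']-p0)@-u,4),(st['force']-f0).round(2),(st['force']-f0)@u)
p=p0-u*.0597
print(bot.move_straight([p[0],p[1],.034],rate=.03,threshold=3)); st=bot.sense(); print(st['time_s'],(st['force']-f0).round(2),st['eef_pos'])
snap('wrist','w9.png')
```

```text
0.063 False 0.0635 [ 4.29 -1.02 -0.66] 4.317411683344408
0.0615 False 0.0622 [-0.25 -0.54 -0.02] 0.004213833878671229
0.0597 False 0.0597 [ 1.13 -0.03  0.3 ] 1.038428522502771
False
24.4833 [ 0.47  0.33 -0.18] [ 0.45771716 -0.21721189  0.03407113]
```

View pics/w9.png

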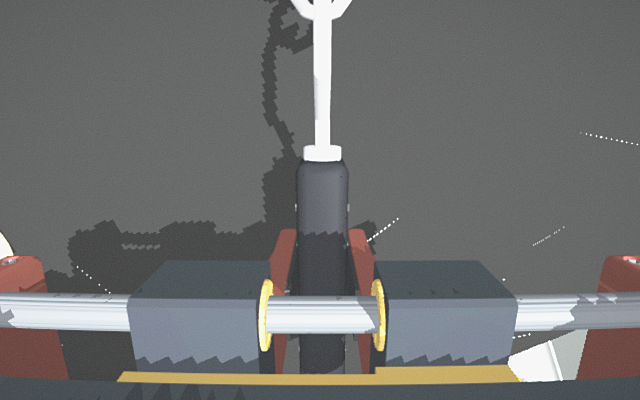

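Free of contact; continuing up, then checking the tray.

Run:
```python
from h import *
st=bot.sense(); p=st['eef_pos']
print(bot.move_straight([p[0],p[1],.07],rate=.05,threshold=3)); print(bot.move_straight([p[0],p[1],.16],rate=.15)); st=bot.sense(); print(st['time_s'],st['force'],st['eef_pos'])
snap('wrist','w10.png')
```

```text
False
False
26.15 [-1.18345937 -0.06043871 -0.01891218] [ 0.45715408 -0.21673738  0.15933194]
```

View pics/w10.png

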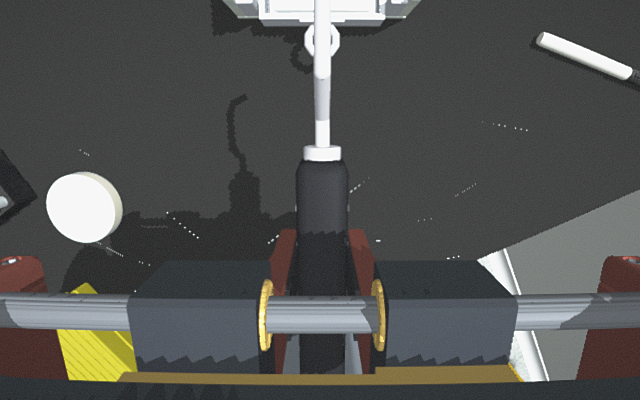

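w10: hook free, eye at (322,40), tray front protruding from the mouth. Returning the hook to the pad.

Run:
```python
from h import *
g=[.413,.3455]
bot.move_ptp([*g,.16],ori(9.6)); bot.move_straight([*g,.025],rate=.12)
r=bot.move_straight([*g,.0072],rate=.02,threshold=3); bot.dwell(.2); st=bot.sense(); print(r,st['time_s'],st['eef_pos'],st['force'],st['ft_torque'])
snap('side','s11.png')
```

```text
True 30.6083 [0.41285886 0.34531013 0.00697394] [-0.96890413 -0.46548331  5.89042242] [0.03454286 0.11804872 0.0075202 ]
```

Run:
```python
from h import *
bot.ungrasp(); bot.dwell(.2); p=bot.sense()['eef_pos']
bot.move_straight([p[0],p[1],.15],rate=.12)
bot.move_ptp([.36,.325,.25],ori(15)); snap('wrist','w12.png')
bot.move_ptp([.53,-.22,.28],ori(-30)); snap('wrist','w13.png'); snap('side','s13.png'); st=bot.sense(); print(st['time_s'],st['gripper_width'],st['force'])
a=cv2.imread('pics/w13.png'); cv2.imwrite('pics/c13.png',cv2.resize(a[0:120,260:420],None,fx=5,fy=5,interpolation=cv2.INTER_CUBIC))
a=cv2.imread('pics/s13.png')[255:335,235:355]; cv2.imwrite('pics/s13c.png',cv2.resize(a,None,fx=6,fy=6,interpolation=cv2.INTER_CUBIC))
```

```text
36.0583 0.9973166950565748 [ 0.29555111 -0.29330581  0.3419534 ]
```

View pics/w12.png

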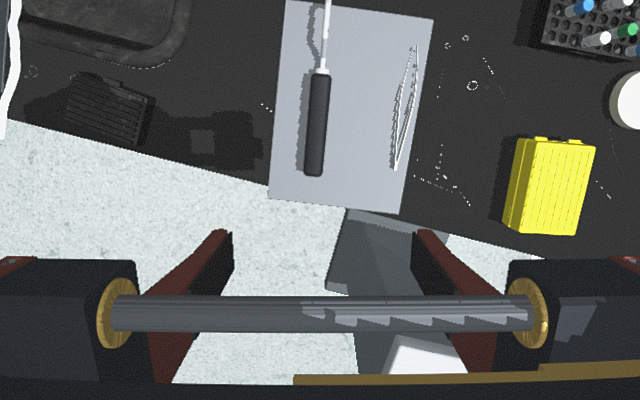

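View pics/c13.png

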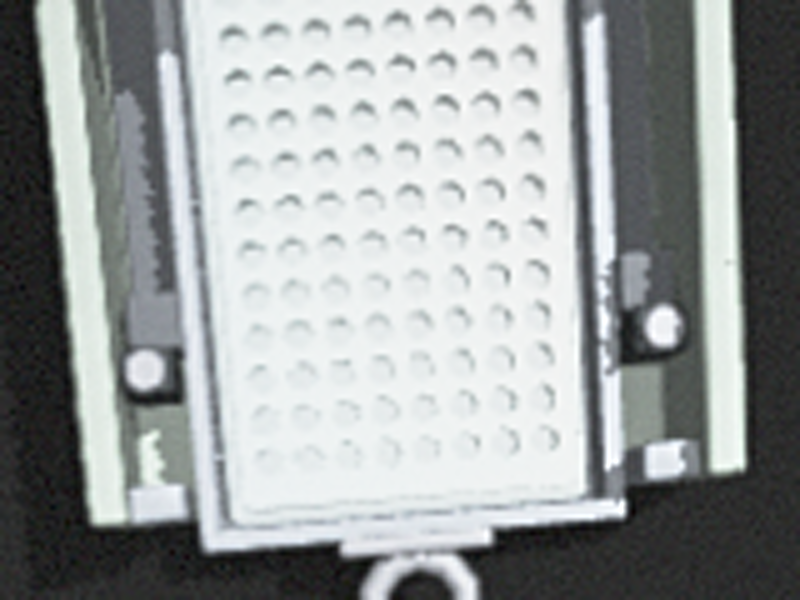

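View pics/s13c.png

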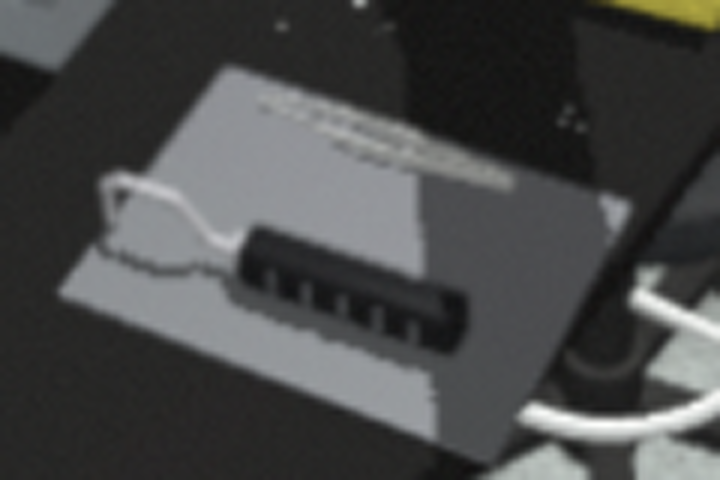

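The lugs sit against both blocks and no brass is showing (c13). The hook lies flat where it started (w12, s13c), and the forceps haven't moved. Handing in.

Run:
```python
from h import *
bot.dwell(.3); bot.finish_job(); print(bot.sense()['time_s'])
```

```text
the job is handed in; nothing more can be done
the job is handed in; nothing more can be done
```

The tray is out against its stop, the hook is back flat on the pad, and the job is handed in at about 36 s on the robot's clock. No verdict is reported.

- **Hooking and pulling:** The hook went into the eye without contact. Dragging took 3–6 N over about 63 mm, up to the stop. I held about 9.8 N there for roughly 0.9 s, and the highest pull I read was about 10.5 N.
- **Unhooking:** I relaxed the pull to about zero, centred the tip and lifted it out without touching the eye. I then laid the hook back where it had started and released it.
- **Last checks:** The final wrist picture shows both lugs against the stop blocks with no brass pin visible, so the plunger looks pushed in, but only by eye. The hook lies flat on the pad. The forceps look unmoved, judged by eye; I made no final position check on the marker and dish. The gripper was open and clear of everything.
- **Not seen directly:** The fixed cameras could not see the tip in the eye because the gripper hid it. That step rests on the wrist-camera alignment (about 1 mm), the contact-free descent and the tray following the pull.
- **Disagreement:** The scene camera placed the eye about 7 mm from where the wrist and side cameras did. I used the wrist and side value.

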